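Test the shaker's emergency stop and start it again

ROBOT

A 6-joint arm with a two-finger parallel gripper is mounted at the origin on a cart in front of the work surface, level with it; the furniture and walls round the work are solid. World frame = base frame: x ahead of the robot, y to its left, z up, the work surface at z = 0. Lengths are in m, angles in degrees, forces in N, time in s.
With the tool pointing down it reaches from about 0.35 to 0.875 m from the base axis. Payload 4.2 kg.
Tool frame: the origin (TCP) lies at the very end of the fingers, on their centre line; the grasp point (between the pads) lies 19 mm behind it; z points along the fingers, x is the direction in which the jaws open and shut, and the axes are right-handed (so a half turn about z gives the same grasp; the last joint's range is limited). The gripper opens to 87 mm and grips with 3 to 60 N. Pads are 19 mm wide; open, the fingers measure 117 mm over their backs; the gripper's body (75 mm by 190 mm) begins 51 mm behind the grasp point.
Start: joints at [90.963, 22.042, 0.453, 0, -68.411, -14.817], TCP at [0.15, 0.607, 0.223] pointing down, gripper open.
Joint ranges: [-179.83, 179.83], [-69.29, 118.12], [-61.27, 80.66], [-181.25, 117.63], [-171.15, -9.14], [-177.46, 177.46]. Speed limits (degrees/s): [159.86, 159.86, 180, 180, 180, 180].

INTERFACE

Orientations are given as a 3x3 rotation matrix whose columns are the frame's x, y, z axes.
In Python, from station import r gives the robot as it stands.
- The arm moves only by the tool move_arm, never from a script. Its argument "series" is a list that holds one entry, the list of rows, each a list of 7 numbers: the shift along the tool's x, y, z in cm, then the turn, a rotation vector about the tool's x, y, z in degrees, then the opening, from -1 (shut) to 1 (fully open). In form: [[[dx, dy, dz, wx, wy, wz, fingers], ...]]. A call has 1 to 12 rows; each row shifts and turns the commanded pose from where the row before left it, along the tool's axes as they then stand; what a row does not reach is not made up. A row lasts 1/8 s, in which the tool goes at most 62.5 mm and 10.7 degrees, less where a joint would pass 70% of its speed; a pose out of reach is approached as far as the arm can. A call is refused whole if a number of a shift passes 6.25 or a number of a turn 10.7, either way. A call with a gripper value outside its range is refused whole. The fingers move at their own pace and stop on an object; the grip force is fixed at half the most. Time passes only in rows, so rows that do not move let the fingers close. It gives the time, the measured TCP pose, the force and the opening at its end, in the units of the state.
- r.sense(): the state, without advancing time (a new reading comes with each control period).
- r.capture(name): name is "side" or "top" or "wrist"; returns a dict with "color" (480x640x3 uint8, blue, green, red), "fx", "fy", "cx", "cy" (pixels), "rvec" (rotation vector, rad) and "tvec" (3), from world to camera coordinates, as OpenCV has them; the wrist camera has in their place "tool_from_camera" (4x4, takes a point from camera to tool coordinates, whose origin is the TCP and whose axes are the tool frame's). Camera axes: x right, y down, z forward; pixel columns grow to the right and rows downward; lengths in m; the calibration is good to about 2 mm. A picture is of the moment at which its call begins: read the wrist's pose just before it. There is no depth.
- r.finish_job(): hands the job in, once; it reports no verdict.
The state is a dict: "time_s": time; "joints": joint angles; "joint_velocities": joint speeds; "effort": joint torques, N m; "tcp_pos": TCP position; "ee_rot": TCP orientation; "wrist_force": force on the tool from outside, world axes, zero at the start; "moment": the same for the moment, N m; "gripper_width": opening from 0.0 (shut) to 1.0 (fully open).
Only numpy, scipy, OpenCV 4.12 (cv2) and the standard library are available. Lean on these libraries where they do the work, as an engineer would, in place of code of your own. Each camera call takes 0.05 s, during which the arm holds its last target.

TASK

Test the emergency stop of the bench shaker: press the red mushroom button straight down until it latches and let go of it, so that it stays in. Then push its red lug round clockwise (seen from above) with a fingertip, without gripping the lug, until the head pops up again, let it swing back, and only then press the green start button and move clear. Leave the dishes on the shaker and the small things on the bench where they are.

Things in the scene. Friction and masses are not known exactly. Their poses are not given: they have to be found in the camera images.
- shaker: white bench shaker with a grey control deck, 240 (x) x 250 (y) mm, fixed to the bench. Origin at the centre of its underside; its own -x side faces the robot (turned up to 0.4 rad). The flat control deck is its front half (own x -118 to 4 mm), top 66 mm above the bench; the rear half carries a platform (rim top 88 mm above the bench) with two dishes. The stop button stands at own (-55, 58) mm, the start button at own (-70, -70) mm
- mushroom_head: red mushroom head of the stop button, 44 mm across, 20 mm thick, domed, with white turn arrows, over a yellow round bezel (60 mm across, 3 mm high). Origin on the button's vertical axis at the head's underside, 22 mm above the deck when out. Its x axis points along the lug. It moves down with the press and turns with the twist; it carries the lug
- head_top (a point): centre of the top of the mushroom head, on the button's axis, 42 mm above the deck when out (32 mm when latched). Press here, straight down
- lug (a point): centre of the outer part of the red lug, 42 mm from the button's axis. The lug is a radial bar 12 mm wide and 13 mm high that sticks out of the head at its underside, from 18 to 52 mm from the axis; its underside is 22 mm above the deck when the head is out, 12 mm when latched. At rest the lug points to the front right of the shaker (own -x, turned 30 degrees towards own -y); clockwise from above it swings across the front to the left
- lug_push_side: the half of the lug (6 mm thick) on its counter-clockwise side, the face to push against (it lies on the mushroom head's own +y side). Origin as for the head
- lug_lead_side: the other half of the lug, on its clockwise side (the mushroom head's own -y side). Origin as for the head; pressing on both sides at once counts as gripping
- stop_press (a joint): how far the mushroom head is pressed in, m: 0 out, 0.014 at its stop. A spring (about 3 N out, 6 N in) pushes it out, the latch adds 1 to 2 N on the way in; once pressed past 0.0115 it latches and stays at about 0.010 when let go
- stop_turn (a joint): how far the head is turned clockwise from above, rad: 0 at rest, 1.2 at its stop. A weak spring (0.02 to 0.07 N m) turns it back. With the head latched, turning it past about 0.55 (at most 0.75) frees the latch and the head pops up; once let go it swings back to 0
- start (a joint): travel of the green start button, m: 0 out, 0.006 fully down, sprung (about 5 N fully down), no latch. It counts as pressed from 0.004
- start_top (a point): centre of the top of the green start button, 24 mm across, about 22 mm above the deck, on the right of the deck in a black housing; it is pressed straight down
- petri_0: round culture dish, 63 mm across, 14 mm high, loose on the shaker's platform; leave it. Origin at its underside
- petri_1: second such dish on the platform; leave it
- vial_1: small vial with a blue cap, 23 mm across, 48 mm high, standing loose on the bench; leave it. Origin at its underside
- rubber_stopper: red-brown rubber stopper, 26 mm across and high, loose on the bench; leave it. Origin at its underside
- marker_blue: white marker pen with a blue cap, 117 mm long, 16 mm high, lying loose on the bench to the right of the shaker; leave it. Origin at its underside

How it is judged (in metres and radians):
On the way, in this order (a step that is already met when the one before it is completed fails the run):
1. the mushroom head is latched in: it stays more than 7 mm in with no finger on it (value of joint stop_press above 0.007 m and contact force between each of the arm, the fingers and mushroom_head below 0.3 N), for 0.2 s.
2. the head has been twisted free and has popped up (less than 2 mm in) (value of joint stop_press below 0.002 m), for 0.1 s.
3. the green start button is pressed at least 4 mm with the head up and swung back (value of joint start above 0.004 m and value of joint stop_press below 0.002 m and value of joint stop_turn below 0.15 rad), for 0.05 s.
At the end, for the whole second after the job is handed in: The stop head is out (less than 2 mm in) and swung back (less than 0.15 rad), the start button is out (less than 1.5 mm), and the dishes, vial, stopper and marker are within 20 mm of where they were (value of joint stop_press below 0.002 m and value of joint stop_turn below 0.15 rad and value of joint start below 0.0015 m and distance of each of petri_0, petri_1, vial_1, rubber_stopper, marker_blue from where it was at the start of the episode below 0.02 m); the robot touches nothing.
It fails at once if the start button is pressed while the stop is in (value of joint each of start, stop_press above 0.004 m).
It fails at once if the lug is gripped from both sides while it is turned (value of joint stop_turn above 0.15 rad and contact force between the fingers and lug_push_side above 1 N and contact force between the fingers and lug_lead_side above 1 N).
It fails at once if a loose thing is lifted, carried or pushed away (more than 20 mm) (distance of any of petri_0, petri_1, vial_1, rubber_stopper, marker_blue from where it was at the start of the episode above 0.02 m).
It also fails if it takes over 48 s, if anything falls off the work surface, if the arm or the gripper's body presses on something with over 40 N, if the wrist force passes 120 N, or if a joint passes its speed limit or range.

## Working session

There is one attempt and no reset: what is moved stays moved. The work goes in short steps, Python scripts to look and compute and a tool call to move; the robot and the scene stay as the last step left them, time stands still between calls to the robot, and variables do not carry over. Pictures are saved under pics/ and viewed, and the job is handed in when it is done.

Besides the shell and the picture viewer there is one more tool, called after "Emit:" as name(argument=value, ...) on one line, values as JSON. move_arm: Moves the arm, as the interface text tells. Its arguments: {"type":"object","properties":{"series":{"type":"array","items":{"type":"array","items":{"type":"array","items":{"type":"number"}}}}},"required":["series"]}

```bash
ls; mkdir -p pics
python3 - <<'E'
from station import r
import cv2, numpy as np
s=r.sense()
for k,v in s.items(): print(k,np.round(v,4).tolist())
for n in ("side","top"):
    c=r.capture(n); cv2.imwrite(f"pics/{n}0.png",c["color"])
    print(n,c["fx"],c["fy"],c["cx"],c["cy"],c["rvec"],c["tvec"])
E
```

```text
pics
time_s 0.0
joints [90.9641, 22.0915, 0.3804, -0.0307, -68.4112, -14.8168]
joint_velocities [0.073, 0.1628, -0.0483, -0.057, -0.0063, 0.0408]
effort [0.0004, -39.0662, 18.7394, 4.2198, 0.0109, -0.0002]
tcp_pos [0.1495, 0.6062, 0.2215]
ee_rot [[-0.2396, -0.9709, -0.0005], [-0.9709, 0.2396, -0.0021], [0.0022, -0.0001, -1.0]]
wrist_force [-0.0624, 0.7532, 0.356]
moment [0.0263, -0.0105, -0.0413]
gripper_width 1.0048
side 494.12571999192596 494.12571999192596 309.43100929371536 240.2458744181078 [ 2.23109525 -0.54218469  0.25193847] [-0.48588951  0.15405269  0.95283726]
top 606.5107160463265 606.5107160463265 316.09000650609545 241.04914733524853 [ 2.12253112 -2.13627466  0.18575607] [-0.07801741  0.5210414   1.35609302]
```

View pics/side0.png

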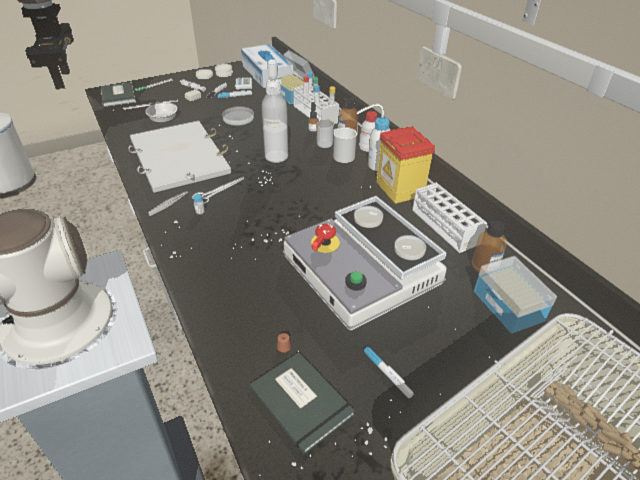

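View pics/top0.png

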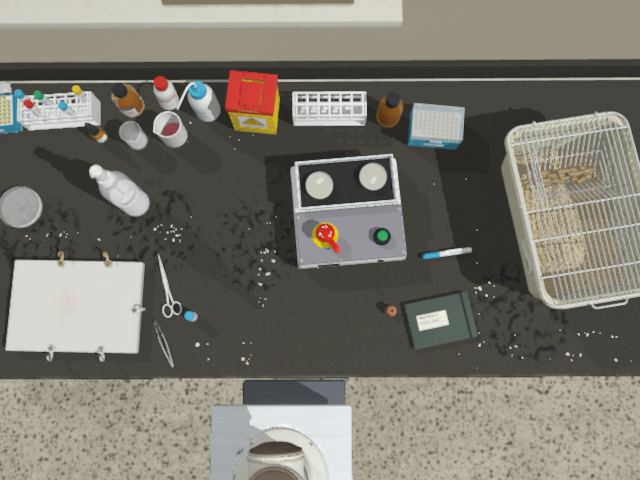

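The top view shows the shaker at about (348,210) px, with the red button at (325,235) and the green one at (382,237). I'll enlarge that area.

```bash
cat > h.py <<'E'
from station import r
import cv2, numpy as np
def back(c,u,v,z):
    R,_=cv2.Rodrigues(np.array(c["rvec"],float)); t=np.array(c["tvec"],float).ravel()
    d=R.T@np.array([(u-c["cx"])/c["fx"],(v-c["cy"])/c["fy"],1.]); o=-R.T@t
    return o+d*(z-o[2])/d[2]
def proj(c,P):
    K=np.array([[c["fx"],0,c["cx"]],[0,c["fy"],c["cy"]],[0,0,1.]])
    return cv2.projectPoints(np.array(P,float).reshape(-1,3),np.array(c["rvec"],float),np.array(c["tvec"],float),K,None)[0].reshape(-1,2)
def crop(img,u0,v0,u1,v1,k,name):
    cv2.imwrite(name,cv2.resize(img[v0:v1,u0:u1],None,fx=k,fy=k,interpolation=cv2.INTER_CUBIC))
E
python3 - <<'E'
import cv2
from h import crop
t=cv2.imread('pics/top0.png'); crop(t,285,145,415,275,6/1.3*1.3*0.75,'pics/t0c.png') if 0 else crop(t,285,150,415,270,5,'pics/t0c.png')
s=cv2.imread('pics/side0.png'); crop(s,270,190,450,330,4,'pics/s0c.png')
E
```

```text
(no output)
```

View pics/t0c.png

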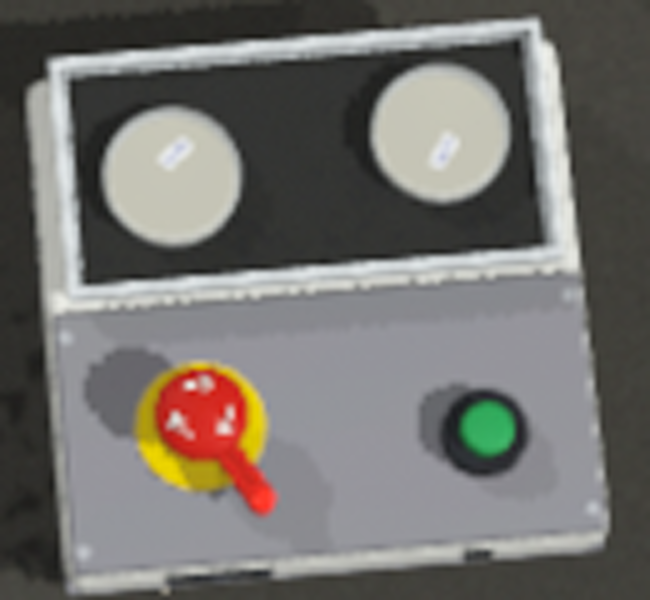

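View pics/s0c.png

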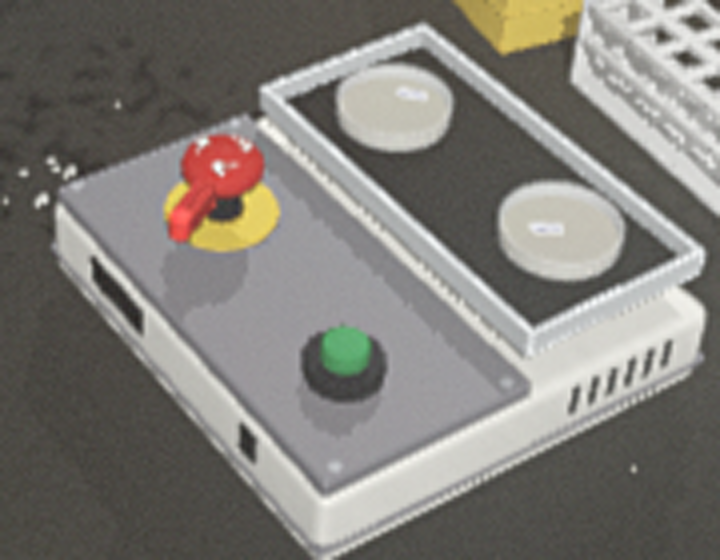

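Run:
```python
from h import *
T=r.capture("top");S=r.capture("side")
t=lambda x,y:((x+.5)/5-.5+285,(y+.5)/5-.5+150)
s=lambda x,y:((x+.5)/4-.5+270,(y+.5)/4-.5+190)
for n,c,p,z in [("bezel T",T,t(202,427),.069),("head T",T,t(201,413),.098),("green T",T,t(489,429),.088),("bez S",S,s(222,213),.069),("head S",S,s(222,168),.098),("green S",S,s(346,341),.088),("lugtip T",T,t(263,503),.095),
 ("petriL T",T,t(172,176),.1),("petriR T",T,t(440,132),.1)]:
    print(n,np.round(back(c,*p,z),4))
# fit: points own frame -> top+side
from scipy.optimize import least_squares
obs=[(T,t(202,427),(-.055,.058,.069)),(T,t(201,413),(-.055,.058,.098)),(T,t(489,429),(-.07,-.07,.088)),
(S,s(222,213),(-.055,.058,.069)),(S,s(222,168),(-.055,.058,.098)),(S,s(346,341),(-.07,-.07,.088)),
(T,t(70,308),(0,.118,.066)) ]
obs=obs[:6]
def W(p,q):
    c,sn=np.cos(p[2]),np.sin(p[2]); return [p[0]+c*q[0]-sn*q[1],p[1]+sn*q[0]+c*q[1],q[2]]
f=lambda p:np.concatenate([proj(c,W(p,q))[0]-np.array(u) for c,u,q in obs])
o=least_squares(f,[.55,0,0.05]); print(o.x,np.round(o.fun,1))
p=o.x
for n,q in [("stop",(-.055,.058,.108)),("start",(-.07,-.07,.088))]: print(n,np.round(W(p,q),4))
for a in (0,.55,.75,1.2):
    th=np.radians(180+30)-a; print("lug",a,np.round(W(p,(-.055+.042*np.cos(th),.058+.042*np.sin(th),.09)),4))
for v,u in (("T",T),("S",S)):
    img=u["color"].copy()
    P=[W(p,q) for q in [(-.118,.122,.066),(-.118,-.122,.066),(.004,-.122,.066),(.004,.122,.066),(-.055,.058,.108),(-.07,-.07,.088),(-.055-.042*np.cos(np.pi/6),.058-.042*.5,.101)]]
    for a in proj(u,P): cv2.circle(img,tuple(np.round(a).astype(int)),1,(255,255,0),-1)
    crop(img,*((285,150,415,270,5) if v=="T" else (270,190,450,330,4)),f"pics/chk{v}.png")
```

```text
bezel T [ 0.5302 -0.1018  0.069 ]
head T [ 0.5312 -0.1009  0.098 ]
green T [ 0.5249 -0.2302  0.088 ]
bez S [ 0.5287 -0.1059  0.069 ]
head S [ 0.5288 -0.1043  0.098 ]
green S [ 0.5256 -0.2311  0.088 ]
lugtip T [ 0.4908 -0.1282  0.095 ]
petriL T [ 0.6398 -0.0888  0.1   ]
petriR T [ 0.6595 -0.2102  0.1   ]
[ 0.58952511 -0.15584644  0.07898676] [ 0.3  0.1  0.6  0.5  0.4 -0.2 -0.2 -1.2  0.1 -0.7 -0.1  0.1]
stop [ 0.5301 -0.1024  0.108 ]
start [ 0.5253 -0.2312  0.088 ]
lug 0 [ 0.4955 -0.1262  0.09  ]
lug 0.55 [ 0.4882 -0.1046  0.09  ]
lug 0.75 [ 0.4886 -0.0962  0.09  ]
lug 1.2 [ 0.4954 -0.0787  0.09  ]
```

Both cameras put the stop axis at about (0.530, -0.103) and the start button at (0.525, -0.231). The fit agrees to about 1 px. Next I turn the tool square with the world axes (so tool x = -Y, tool y = -X), shut the gripper and travel over.

Emit:
move_arm(series=[[[0,0,0,0,0,-7,-1],[0,0,0,0,0,-6.9,-1],[5.5,-2.9,0,0,0,0,-1],[5.5,-2.9,0,0,0,0,-1],[5.5,-2.9,0,0,0,0,-1],[5.5,-2.9,0,0,0,0,-1],[5.5,-2.9,0,0,0,0,-1],[5.5,-2.9,0,0,0,0,-1],[5.5,-2.9,0,0,0,0,-1],[5.5,-2.9,0,0,0,0,-1],[5.5,-2.9,0,0,0,0,-1],[5.5,-2.9,0,0,0,0,-1]]])

```text
time_s: 1.7
tcp_pos: [0.4407, 0.0552, 0.2229]
ee_rot: [[0.001, -1.0, 0.001], [-1.0, -0.001, 0.001], [-0.001, -0.001, -1.0]]
wrist_force: [1.3, 1.8, 0.2]
gripper_width: 0.0
```

Emit:
move_arm(series=[[[5,-2.9,1.3,0,0,0,-1],[5,-2.9,1.3,0,0,0,-1],[5.8,-3.2,1.4,0,0,0,-1],[0,0,0,0,0,0,-1],[0,0,0,0,0,0,-1]]])

```text
time_s: 2.33
tcp_pos: [0.5274, -0.0966, 0.1833]
ee_rot: [[-0.0, -1.0, -0.001], [-1.0, 0.0, 0.0], [-0.0, 0.001, -1.0]]
wrist_force: [0.3, 1.3, 0.2]
gripper_width: 0.002
```

Run:
```python
from h import *
s=r.sense(); print(s["time_s"],np.round(s["tcp_pos"],4),np.round(s["wrist_force"],2),np.round(s["joints"],1))
w=r.capture("wrist"); cv2.imwrite("pics/w1.png",w["color"]); print(w["fx"],w["cx"],w["cy"],np.round(w["tool_from_camera"],4))
T=r.capture("top");S=r.capture("side")
crop(T["color"],285,150,415,270,5,'pics/t1c.png');crop(S["color"],270,170,450,310,4,'pics/s1c.png')
```

```text
2.325 [ 0.5274 -0.0966  0.1833] [0.25 1.25 0.24] [  7.   15.3 -15.4  -0.  -59.3  83. ]
370.6644087293332 319.69718512897043 235.06558539731958 [[ 1.000e+00  3.000e-04 -1.000e-04 -5.000e-04]
 [-3.000e-04  9.573e-01  2.891e-01 -7.940e-02]
 [ 2.000e-04 -2.891e-01  9.573e-01 -1.616e-01]
 [ 0.000e+00  0.000e+00  0.000e+00  1.000e+00]]
```

View pics/w1.png

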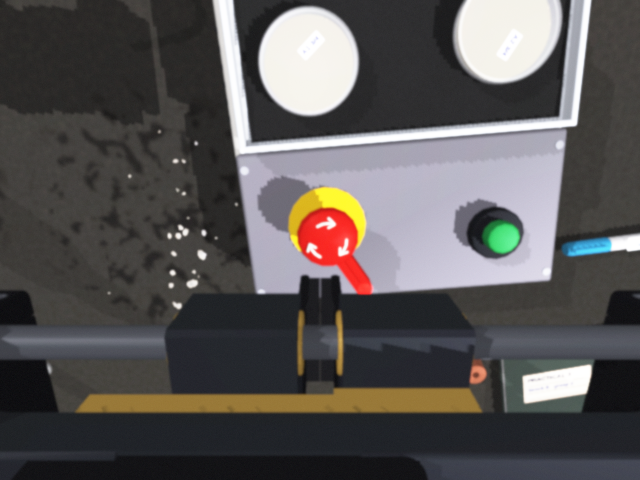

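View pics/s1c.png

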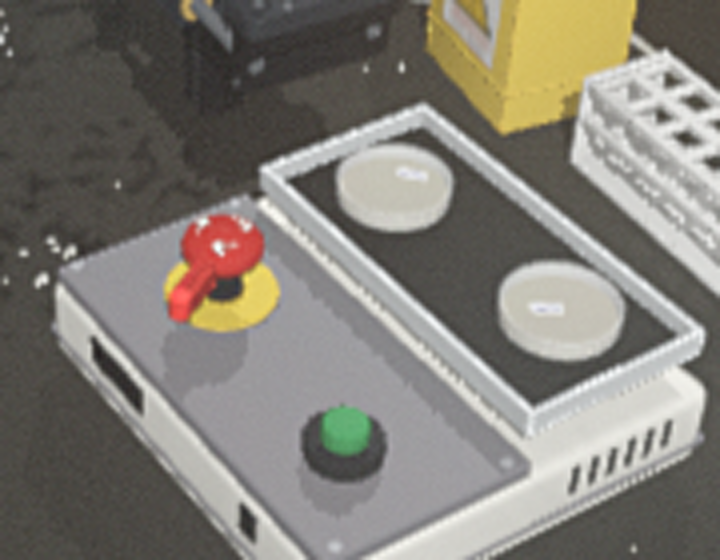

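The wrist view shows the head at (328,237), the green top at (502,237) and the lug tip at (362,287). I'll check the positions from it.

```bash
cat >> h.py <<'E'
def wback(w,s,u,v,z):
    A=np.array(w["tool_from_camera"]); R=np.array(s["ee_rot"]); p=np.array(s["tcp_pos"])
    o=R@A[:3,3]+p; d=R@A[:3,:3]@np.array([(u-w["cx"])/w["fx"],(v-w["cy"])/w["fy"],1.])
    return o+d*(z-o[2])/d[2]
E
python3 - <<'E'
from h import *
s=r.sense(); w=r.capture("wrist")
for n,u,v,z in [("head",328,237,.098),("bezel",327.5,225,.069),("green",502,237,.088),("lugtip",362,287,.098),("bezL",289.5,225,.069),("bezR",366,225,.069)]: print(n,np.round(wback(w,s,u,v,z),4))
E
```

```text
head [ 0.5308 -0.1006  0.098 ]
bezel [ 0.5316 -0.1008  0.069 ]
green [ 0.5281 -0.2275  0.088 ]
lugtip [ 0.4927 -0.1258  0.098 ]
bezL [ 0.5315 -0.0714  0.069 ]
bezR [ 0.5317 -0.1306  0.069 ]
```

All three cameras agree to 2–3 mm: stop (0.531, -0.102) and start (0.527, -0.230). I'll centre over the head and come down to just above it.

Emit:
move_arm(series=[[[0.55,-0.35,2,0,0,0,-1],[0,0,2.5,0,0,0,-1],[0,0,2,0,0,0,-1],[0,0,0.5,0,0,0,-1],[0,0,0,0,0,0,-1]]])

```text
time_s: 3.15
tcp_pos: [0.5315, -0.1013, 0.1142]
ee_rot: [[0.002, -1.0, 0.001], [-1.0, -0.002, -0.0], [0.0, -0.001, -1.0]]
wrist_force: [-0.2, 0.6, 0.2]
gripper_width: 0.008
```

Emit:
move_arm(series=[[[0,0,0.3,0,0,0,-1],[0,0,0.3,0,0,0,-1],[0,0,0.3,0,0,0,-1],[0,0,0.3,0,0,0,-1],[0,0,0,0,0,0,-1],[0,0,0,0,0,0,-1]]])

```text
time_s: 3.9
tcp_pos: [0.5318, -0.1019, 0.1023]
ee_rot: [[0.001, -1.0, 0.001], [-1.0, -0.001, -0.0], [0.0, -0.001, -1.0]]
wrist_force: [-0.8, 1.0, 5.1]
gripper_width: 0.006
```

Contact came at the expected height, with 5 N at about 6 mm in. I keep pressing.

Emit:
move_arm(series=[[[0,0,0.3,0,0,0,-1],[0,0,0.3,0,0,0,-1],[0,0,0.2,0,0,0,-1],[0,0,0,0,0,0,-1],[0,0,0,0,0,0,-1]]])

```text
time_s: 4.53
tcp_pos: [0.5318, -0.1019, 0.0945]
ee_rot: [[0.001, -1.0, 0.001], [-1.0, -0.001, -0.0], [0.0, -0.001, -1.0]]
wrist_force: [-0.8, 1.0, 7.2]
gripper_width: 0.005
```

Emit:
move_arm(series=[[[0,0,0.1,0,0,0,-1],[0,0,0.1,0,0,0,-1],[0,0,0,0,0,0,-1]]])

```text
time_s: 4.9
tcp_pos: [0.5321, -0.102, 0.0942]
ee_rot: [[0.002, -1.0, 0.002], [-1.0, -0.002, -0.001], [0.001, -0.002, -1.0]]
wrist_force: [-3.6, 2.3, 16.8]
gripper_width: 0.005
```

The head is at its mechanical stop: the force rose to 17 N with z at 0.094. I'll lift straight up and look.

Emit:
move_arm(series=[[[0,0,-0.4,0,0,0,-1],[0,0,-1.5,0,0,0,-1],[0,0,-3,0,0,0,-1],[0,0,-3,0,0,0,-1],[0,0,0,0,0,0,-1],[0,0,0,0,0,0,-1],[0,0,0,0,0,0,-1]]])

```text
time_s: 5.78
tcp_pos: [0.5304, -0.102, 0.1694]
ee_rot: [[0.001, -1.0, -0.003], [-1.0, -0.001, -0.0], [0.0, 0.003, -1.0]]
wrist_force: [-0.3, -0.4, 0.9]
gripper_width: 0.003
```

Run:
```python
from h import *
s=r.sense(); print(s["time_s"],np.round(s["tcp_pos"],4),np.round(s["wrist_force"],2))
S=r.capture("side");crop(S["color"],270,190,450,330,4,'pics/s2c.png')
w=r.capture("wrist"); crop(w["color"],220,130,540,330,2.4,"pics/w2c.png")
```

```text
5.775 [ 0.5304 -0.102   0.1694] [-0.3  -0.4   0.85]
```

View pics/s2c.png

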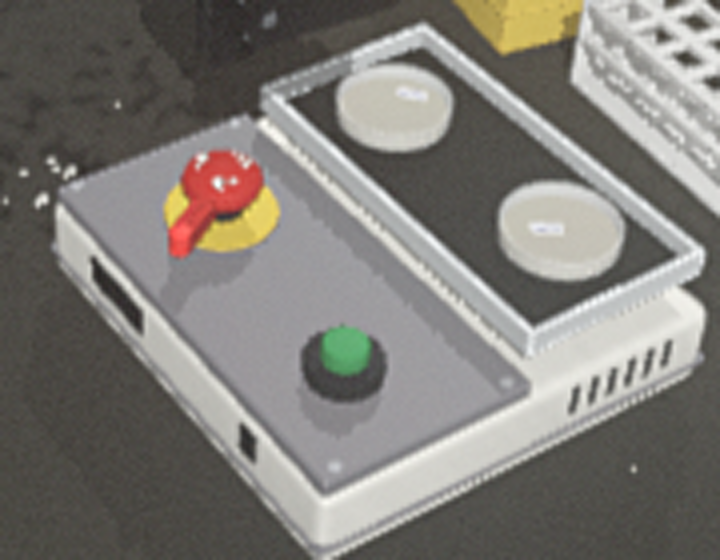

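View pics/w2c.png

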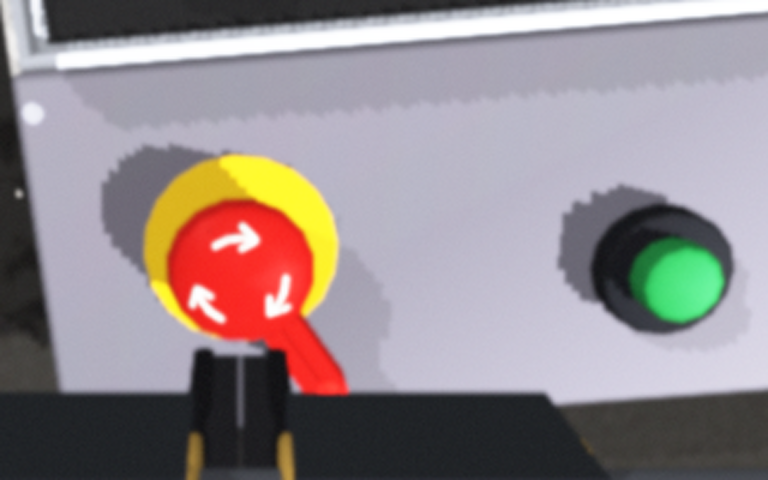

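Latched: the head is visibly about 10 mm lower, with nothing touching it. I'll move to the right of the lug, at (0.493, -0.172), and descend to z ≈ 0.08.

Emit:
move_arm(series=[[[3.5,1.8,0,0,0,0,-1],[3.5,1.9,0,0,0,0,-1],[0,0,0,0,0,0,-1],[0,0,3,0,0,0,-1],[0,0,3,0,0,0,-1],[0,0,2.4,0,0,0,-1],[0,0,0.5,0,0,0,-1],[0,0,0,0,0,0,-1],[0,0,0,0,0,0,-1]]])

```text
time_s: 7.0
tcp_pos: [0.4953, -0.1719, 0.0827]
ee_rot: [[0.001, -1.0, 0.002], [-1.0, -0.001, -0.0], [0.0, -0.002, -1.0]]
wrist_force: [-0.2, 0.5, 0.7]
gripper_width: 0.005
```

Run:
```python
from h import *
s=r.sense(); print(s["time_s"],np.round(s["tcp_pos"],4),np.round(s["wrist_force"],2))
S=r.capture("side");crop(S["color"],270,190,450,330,4,'pics/s3c.png')
T=r.capture("top");crop(T["color"],285,150,415,270,5,'pics/t3c.png')
```

```text
7.0 [ 0.4953 -0.1719  0.0827] [-0.19  0.53  0.65]
```

View pics/s3c.png

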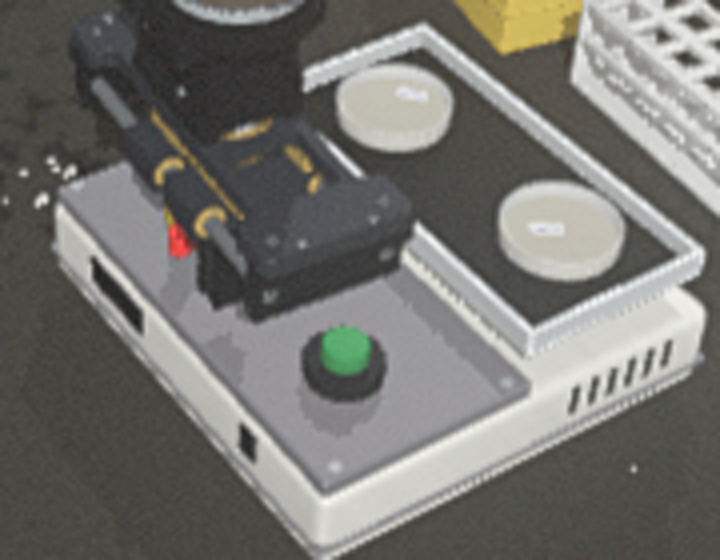

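View pics/t3c.png

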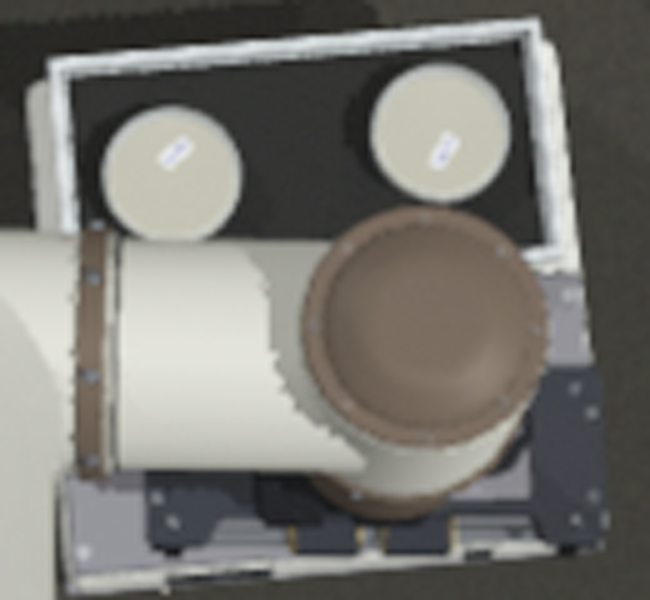

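The fingertip is down to the right of the lug, with no contact. I'll trim a little and sweep towards +Y in steps.

Emit:
move_arm(series=[[[0,0.25,0.3,0,0,0,-1],[-0.7,0,0,0,0,0,-1],[-0.7,0,0,0,0,0,-1],[-0.7,0,0,0,0,0,-1],[-0.7,0,0,0,0,0,-1],[0,0,0,0,0,0,-1]]])

```text
time_s: 7.85
tcp_pos: [0.4917, -0.1434, 0.0786]
ee_rot: [[0.002, -1.0, -0.0], [-1.0, -0.002, 0.0], [-0.0, 0.0, -1.0]]
wrist_force: [0.5, 0.2, 0.1]
gripper_width: 0.0
```

Run:
```python
from h import *
s=r.sense(); print(s["time_s"],np.round(s["tcp_pos"],4),np.round(s["wrist_force"],2))
w=r.capture("wrist"); cv2.imwrite("pics/w4.png",w["color"])
```

```text
7.85 [ 0.4917 -0.1434  0.0786] [0.55 0.18 0.09]
```

View pics/w4.png

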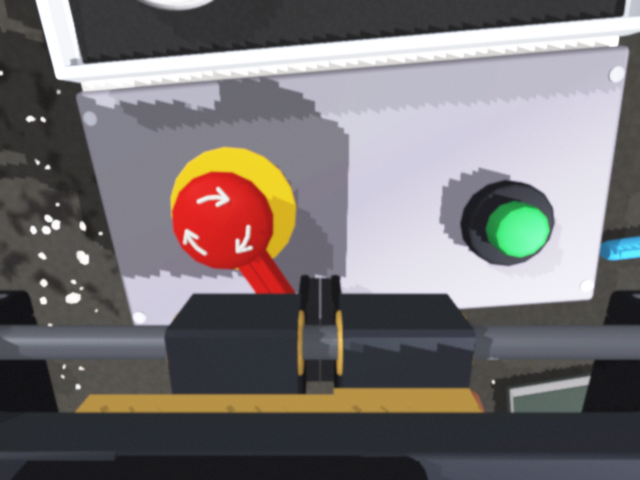

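The fingertip has just reached the lug's push side, near (297,290). I continue.

Emit:
move_arm(series=[[[-0.5,0,0,0,0,0,-1],[-0.5,0,0,0,0,0,-1],[-0.5,0,0,0,0,0,-1],[-0.5,0,0,0,0,0,-1],[0,0,0,0,0,0,-1]]])

```text
time_s: 8.52
tcp_pos: [0.491, -0.124, 0.0783]
ee_rot: [[0.001, -1.0, -0.001], [-1.0, -0.001, -0.0], [0.0, 0.001, -1.0]]
wrist_force: [-1.4, -2.2, -0.1]
gripper_width: 0.008
```

Run:
```python
from h import *
s=r.sense(); print(s["time_s"],np.round(s["tcp_pos"],4),np.round(s["wrist_force"],2))
w=r.capture("wrist"); cv2.imwrite("pics/w5.png",w["color"])
```

```text
8.525 [ 0.491  -0.124   0.0783] [-1.42 -2.15 -0.07]
```

View pics/w5.png

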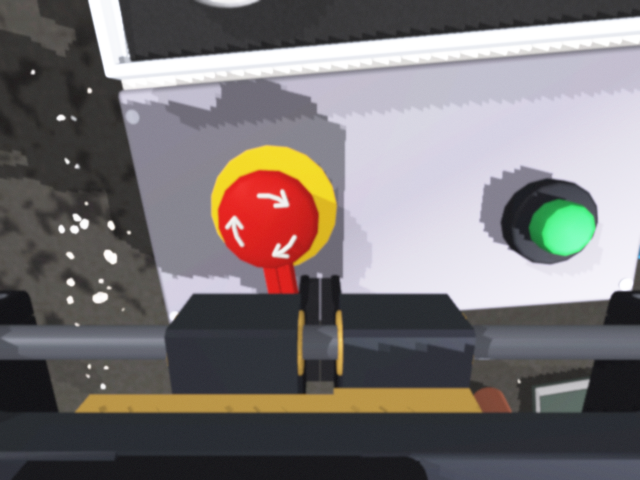

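The head has turned about 20–25° and is still latched; the force is 2.6 N. I continue.

Emit:
move_arm(series=[[[-0.4,0,0,0,0,0,-1],[-0.4,0,0,0,0,0,-1],[-0.4,0,0,0,0,0,-1],[-0.4,0,0,0,0,0,-1],[0,0,0,0,0,0,-1]]])

```text
time_s: 9.2
tcp_pos: [0.4924, -0.1076, 0.0789]
ee_rot: [[0.002, -1.0, 0.001], [-1.0, -0.002, 0.0], [-0.0, -0.001, -1.0]]
wrist_force: [1.0, -1.6, 0.3]
gripper_width: 0.005
```

Run:
```python
from h import *
s=r.sense(); print(s["time_s"],np.round(s["tcp_pos"],4),np.round(s["wrist_force"],2))
w=r.capture("wrist"); cv2.imwrite("pics/w6.png",w["color"])
```

```text
9.2 [ 0.4924 -0.1076  0.0789] [ 0.95 -1.64  0.27]
```

View pics/w6.png

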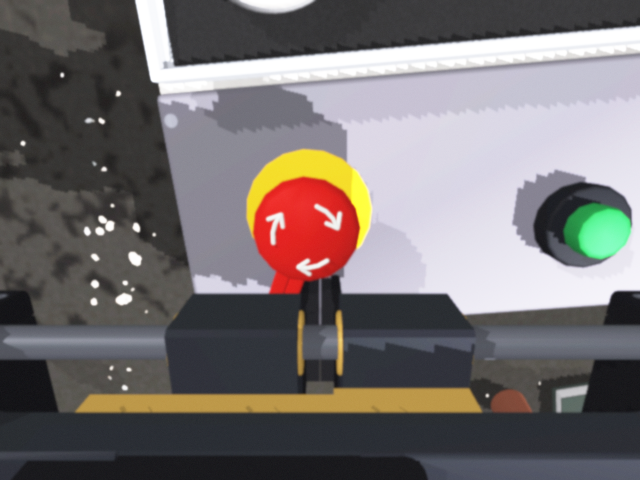

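The head has grown from about 100 to 104 px and shifted over the bezel, so it has popped up, with the turn at about 0.85 rad. I'll back off to the right so it swings back, then rise.

Emit:
move_arm(series=[[[1,0,0,0,0,0,-1],[1,0,0,0,0,0,-1],[1.5,0,0,0,0,0,-1],[1.5,0,0,0,0,0,-1],[1.5,0,0,0,0,0,-1],[0,0,-3,0,0,0,-1],[0,0,-4,0,0,0,-1],[1.5,-1,0,0,0,0,-1],[2,-1,0,0,0,0,-1],[2,-1.4,0,0,0,0,-1],[0,0,0,0,0,0,-1],[0,0,0,0,0,0,-1]]])

```text
time_s: 10.75
tcp_pos: [0.525, -0.2281, 0.1476]
ee_rot: [[-0.0, -1.0, -0.002], [-1.0, 0.0, 0.001], [-0.001, 0.002, -1.0]]
wrist_force: [-0.9, -0.2, -0.2]
gripper_width: 0.004
```

Run:
```python
from h import *
s=r.sense(); print(s["time_s"],np.round(s["tcp_pos"],4),np.round(s["wrist_force"],2))
w=r.capture("wrist"); cv2.imwrite("pics/w7.png",w["color"])
S=r.capture("side");crop(S["color"],270,190,450,330,4,'pics/s7c.png')
```

```text
10.75 [ 0.525  -0.2281  0.1476] [-0.85 -0.24 -0.17]
```

View pics/w7.png

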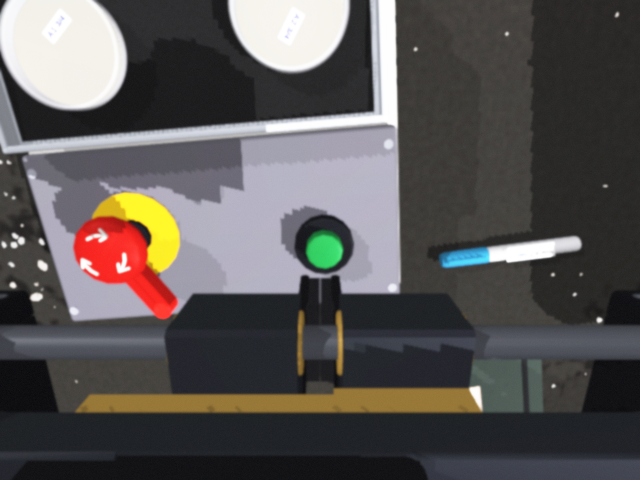

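View pics/s7c.png

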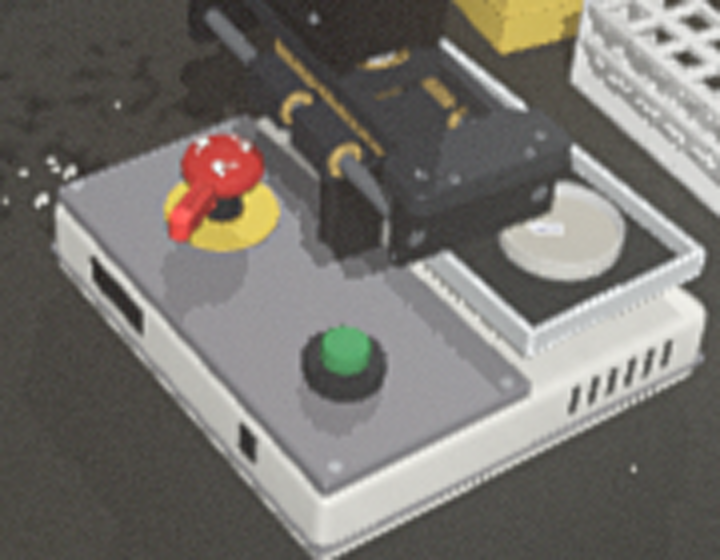

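The stop head is up, with the lug back at its starting place (side crop (180,222), as at the start). The green top is at (325,248) in the wrist view.

Run:
```python
from h import *
s=r.sense(); w=r.capture("wrist")
print(np.round(s["tcp_pos"],4),np.round(wback(w,s,325,249,.088),4), np.round(wback(w,s,324,244,.08),4))
```

```text
[ 0.5252 -0.2277  0.1482] [ 0.5284 -0.2305  0.088 ] [ 0.5291 -0.2299  0.08  ]
```

Emit:
move_arm(series=[[[0.15,-0.15,2.5,0,0,0,-1],[0,0,2,0,0,0,-1],[0,0,1,0,0,0,-1],[0,0,0,0,0,0,-1],[0,0,0,0,0,0,-1]]])

```text
time_s: 11.52
tcp_pos: [0.528, -0.2295, 0.0946]
ee_rot: [[0.001, -1.0, 0.002], [-1.0, -0.001, -0.001], [0.001, -0.002, -1.0]]
wrist_force: [-0.5, -1.0, -0.5]
gripper_width: 0.007
```

Centred over the start button, 7 mm above it. Now I press.

Emit:
move_arm(series=[[[0,0,0.4,0,0,0,-1],[0,0,0.4,0,0,0,-1],[0,0,0.3,0,0,0,-1],[0,0,0,0,0,0,-1],[0,0,0,0,0,0,-1]]])

```text
time_s: 12.15
tcp_pos: [0.5278, -0.2295, 0.0832]
ee_rot: [[0.001, -1.0, 0.001], [-1.0, -0.001, -0.0], [0.0, -0.001, -1.0]]
wrist_force: [-0.2, 0.7, 4.4]
gripper_width: 0.004
```

Emit:
move_arm(series=[[[0,0,0.2,0,0,0,-1],[0,0,0.1,0,0,0,-1],[0,0,0,0,0,0,-1],[0,0,0,0,0,0,-1]]])

```text
time_s: 12.65
tcp_pos: [0.5279, -0.2296, 0.0823]
ee_rot: [[0.002, -1.0, 0.002], [-1.0, -0.002, -0.001], [0.001, -0.002, -1.0]]
wrist_force: [-3.2, 3.8, 16.0]
gripper_width: 0.004
```

The button is at its stop: the force rose to 16 N at z = 0.082, about 6 mm down. I'll lift and move clear.

Emit:
move_arm(series=[[[0,0,-0.6,0,0,0,-1],[0,0,-2,0,0,0,-1],[0,0,-4,0,0,0,-1],[0,0,-5,0,0,0,-1],[0,0,-4,0,0,0,-1],[0,3,0,0,0,0,-1],[0,3,0,0,0,0,-1],[0,3,0,0,0,0,-1],[0,0,0,0,0,0,-1],[0,0,0,0,0,0,-1],[0,0,0,0,0,0,-1]]])

```text
time_s: 14.02
tcp_pos: [0.4379, -0.2295, 0.2352]
ee_rot: [[0.001, -1.0, -0.001], [-1.0, -0.001, 0.0], [-0.0, 0.001, -1.0]]
wrist_force: [-0.1, -0.5, -0.7]
gripper_width: 0.001
```

Run:
```python
from h import *
s=r.sense(); print(s["time_s"],np.round(s["tcp_pos"],4),np.round(s["wrist_force"],2))
w=r.capture("wrist"); cv2.imwrite("pics/w8.png",w["color"])
S=r.capture("side");cv2.imwrite('pics/s8.png',S["color"])
```

```text
14.025 [ 0.4379 -0.2295  0.2352] [-0.07 -0.45 -0.66]
```

View pics/w8.png

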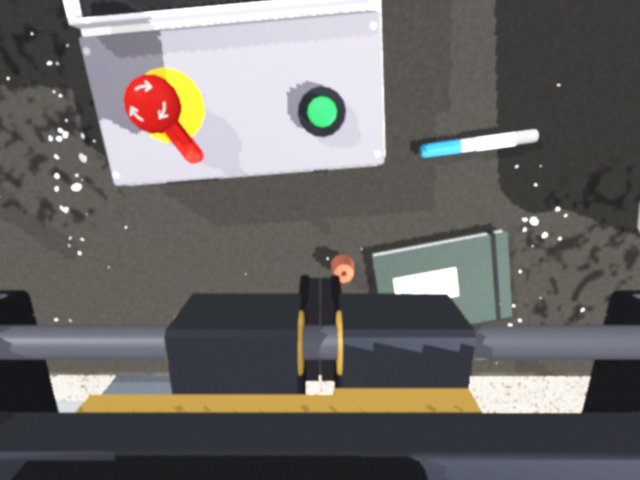

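View pics/s8.png

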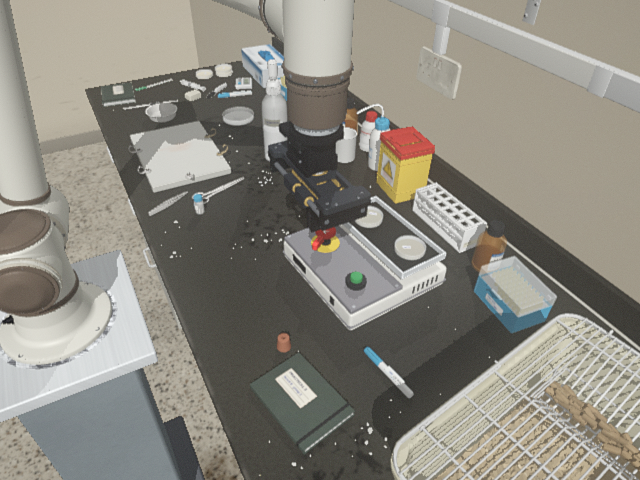

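The head is up and back at rest, and the green button stands out again. The vial (199,203), stopper (284,343), marker (388,371) and both dishes are where they were in the first side picture, and the arm touches nothing.

Run:
```python
from h import *
print(r.finish_job())
```

```text
the job is handed in; nothing more can be done
None
```

The emergency stop test is done and handed in at about 14 s of the 48 s allowed; the system gives no verdict.

- **Stop press:** I pressed the head straight down with the shut fingers until it hit its stop (17 N at z = 0.094 m) and lifted off. The pictures then showed it latched, about 10 mm lower, with nothing touching it.
- **Twist free:** I pushed only the counter-clockwise side of the lug, with about 2–3 N, to roughly 0.85 rad estimated from the wrist image. The head popped up, and once I backed off the lug swung back to its starting place.
- **Start press:** I pressed the green button to its stop (16 N, about 6 mm down), then lifted away.

In the last pictures the stop head is up and back at rest and the start button is out. The dishes, vial, stopper and marker are in their original places, judged by eye from the pictures. The gripper was 0.235 m above the bench with under 1 N on the wrist, touching nothing. The joint values could not be read directly, so the latch, pop-up and press depths come from the pictures, heights and forces. The cameras agreed on the button positions to 2–5 mm, and no check failed.

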